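# Ready the tattoo station tray

## Robot

A 6-joint arm with a two-finger parallel gripper is mounted at the origin on the work surface. World frame = base frame: x ahead of the robot, y to its left, z up, the work surface at z = 0. Lengths are in m, angles in rad, forces in N, time in s.
With the tool pointing down it reaches from about 0.25 to 0.85 m from the base axis. Payload 12.5 kg.
Tool frame: the origin (TCP) lies at the very end of the fingers, on their centre line; the grasp point (between the pads) lies 19 mm behind it; z points along the fingers, y is the line along which they close (so a half turn about z gives the same grasp; the last joint's range is limited). The gripper opens to 93 mm and grips with 3 to 60 N. Pads are 15 mm wide; open, the fingers measure 128 mm over their backs; the gripper's body (75 mm by 188 mm) begins 65 mm behind the grasp point.
Start: joints at [1.137, 0.351, 1.652, -0, 1.139, -0.085], TCP at [0.188, 0.517, 0.219] pointing down, gripper open.
Joint ranges: [-2.75, 2.75], [-0.79, 2.1], [0.01, 2.65], [-1.57, 4.71], [0.07, 3.14], [-2.87, 2.87]. Speed limits (rad/s): [2.22, 2.22, 2.79, 3.14, 3.14, 3.14].

## Interface

Orientations are given as a rotation vector (axis times angle).
In Python, from workcell import r, eyes, job, finder gives the robot as it stands.
- The arm moves only by the tool servo_tool, never from a script. Its arguments are lists of equal length, an entry for each row: "jaw": the opening, from 0 (shut) to 1 (fully open); "translation": the shift along the tool's x, y, z each as a share of 0.5 m, from -1 to 1, a list of three; "twist": the turn, a rotation vector about the tool's x, y, z each as a share of pi rad, from -1 to 1, a list of three. In form: {"jaw": [jaw, ...], "translation": [[dx, dy, dz], ...], "twist": [[rx, ry, rz], ...]}. A call has 1 to 5 rows; each row is the pose to reach, as a shift and turn from the pose commanded when the call began, along the tool's axes at that moment, turning the shorter way round; what a row does not reach only later rows make up. A row lasts 1/12 s, in which the tool goes at most 41.7 mm and 7.16 degrees, less where a joint would pass 70% of its speed; a pose out of reach is approached as far as the arm can. A call with a number of a shift or a turn outside -1 to 1 is refused whole. A call with a gripper value outside its range is refused whole. The fingers move at their own pace and stop on an object; the grip force is fixed at half the most. Time passes only in rows, so rows that repeat a pose let the fingers close. It gives the time, the measured TCP pose, the force, the opening and the grip force at its end, in the units of the state.
- r.state(): the state, without advancing time (a new reading comes with each control period).
- eyes.snapshot(name): name is "scene" or "top" or "wrist"; returns (picture, depth): 480x640x3 uint8, red, green, blue; 480x640 float32, m along the optical axis (not along the pixel's ray), 0 where there is no reading.
- eyes.camera_model(name): a dict with "vertical_fov" (degrees; the focal length in pixels is half the picture's height over the tangent of half this angle, whatever the lens; pixels are square), "cx", "cy" (the principal point, pixels), "dist" ([k1, k2, p1, p2, k3] as OpenCV has them; the pictures are not rectified), "origin" and "attitude" of the camera in the world. Camera axes: x right, y down, z forward; pixel columns grow to the right and rows downward; lengths in m; the calibration is good to about 2 mm. A picture is of the moment at which its call begins: read the wrist's pose just before it. camera_model takes no time and is no camera call; for the wrist camera it gives the pose at the moment of the call.
- job.finish_job(): hands the job in; it is judged then, once.
Trained networks look in the newest picture that a camera, given by its name, has taken for a name from the list of things; names that differ only in an ending like _2 or _b are one class to them, and where a whole thing is asked for, a point or a joint stands for the part that bears it (a point fixed in the world has none). Each returns a list of dicts, best first, with "conf" (0 to 1); they miss things now and then, are a little off and sometimes report something else, mostly with a low value. They report only what shows in the picture. A call takes as long as a camera call.
- finder.look_for(camera, name): "location" ([column, row] in pixels, amid what is visible of it).
- finder.regions_of(camera, name): "pixels" (480x640 bool, what is visible of it) and "location" ([column, row] in pixels, amid what is visible of it).
The state is a dict: "clock": time; "joint_pos": joint angles; "joint_velocities": joint speeds; "effort": joint torques, N m; "tool_pos": TCP position; "tool_rot": TCP orientation; "force": force on the tool from outside, world axes, zero at the start; "moment": the same for the moment, N m; "grip_width": finger opening in m; "grasp_force": force on a finger pad.
Only numpy, scipy, OpenCV 4.12 (cv2) and the standard library are available. Lean on these libraries where they do the work, as an engineer would, in place of code of your own. Each camera call takes 0.05 s, during which the arm holds its last target. There are 200 camera calls.

## Task

Get the station tray ready for the next client. First clear the tray's carton bay by nesting the stray steel cup that stands in it squarely into the other steel cup on the desk; then tip the top of the red carton forward until it leans on the rack's sloping front, lift it out from there and stand it gently upright in that bay, lengthwise and roughly central. Leave the other cartons standing in the rack and do not knock the other things about.

Things in the scene. Friction and masses are not known exactly. Their poses are not given: they have to be found in the camera images.
- red_carton_center (a point): the RED needle carton, in any of the four rack places, 2 mm from its neighbours: 185 mm tall, 105 mm deep (its x), 44 mm thick (its y), about 280 g. The point is its middle, half-way up; x runs from the narrow spine face that faces the robot towards its back, y across its thickness, z up. Tipped forward over about 30 degrees it falls on by itself to rest on the sloping front at 40 to 43 degrees
- blue_carton_center (a point): the BLUE carton, same size as the red one, stands in the rack and stays there
- yellow_carton_center (a point): the YELLOW carton, same size as the red one, stands in the rack and stays there
- grey_carton_center (a point): the GREY carton, same size as the red one, stands in the rack and stays there
- rack: fixed rack for four upright cartons side by side along its y, spines to the robot (its -x). Origin: on the desk, mid-width, at the foot of the sloping front; x runs into the rack, z up. Floor 8 mm high; cartons stand from x = 1.5 to 106.5 mm, tops 193 mm above the desk. Side walls 186 mm apart, 128 mm high; back wall at x = 110 to 116 mm, 68 mm high; above and behind it is free space
- rack_slope (a point): middle of the upper edge of the rack's sloping front: a pale wooden board the full width of the rack, from x = 0 on the rack's floor outwards to -x, 40 degrees from vertical, 110 mm long (upper edge 92 mm above the desk, 71 mm in front of the rack's origin). It stops cartons from sliding out: they turn about their bottom front edge and come to rest leaning on it; axes as the rack's
- tray: fixed steel station tray, 176 x 224 mm (x, y), walls 18 mm high, floor 4 mm thick. Origin: centre of its underside; a divider along x at y = 0 parts the carton bay (its +y half, green mat) from the ink bay (its -y half)
- bay (a point): centre of the carton bay's floor, 4 mm above the desk; axes as the tray's. The bay is 168 mm (x) by 106 mm (y); the carton stands with its 105 mm side along x, either way round
- stray_cup_center (a point): the stray cup standing in the tray's carton bay: steel rinse cup, tapered, open at the top: 80 mm tall, 66 mm across the rim, 44 mm across the foot, wall 2.5 mm, about 90 g. The point is on its axis, half-way up (40 mm above its underside, 40 mm below its rim); z up
- stack_cup_center (a point): the cup on the desk that receives it: same steel rinse cup, tapered, open at the top: 80 mm tall, 66 mm across the rim, 44 mm across the foot, wall 2.5 mm, about 90 g. The point is on its axis, half-way up (40 mm above its underside, 40 mm below its rim); z up. Nested, the upper cup sits about 33 mm higher than the lower
- tray_ink: black ink bottle standing in the tray's ink bay, 30 mm across, 95 mm tall; origin at its underside. Leave it
- ink_a: green ink bottle on the desk, 32 mm across, 100 mm tall; origin at its underside. Leave it
- ink_b: orange ink bottle on the desk, 32 mm across, 100 mm tall; origin at its underside. Leave it
- candy_jar: amber jar with a wooden lid on the desk, 84 mm across, 133 mm tall; origin at its underside. Leave it
- red_carton: the same red carton; origin at the centre of its underside
- stray_cup: the same stray cup; origin at the centre of its underside

How it is judged:
By the outcome, as a careful person would: the job done as asked, in the order asked, and still so for the second after the job is handed in, with the robot touching nothing.
It also fails if it takes over 67 s, if anything falls off the work surface, if the arm or the gripper's body presses on something with over 40 N, if the wrist force passes 120 N, or if a joint passes its speed limit or range.

## Working session

There is one attempt and no reset: what is moved stays moved. The work goes in short steps, Python scripts to look and compute and a tool call to move; the robot and the scene stay as the last step left them, time stands still between calls to the robot, and variables do not carry over. Pictures are saved under pics/ and viewed, at most 10 in all, crops included, and the job is handed in when it is done.

Besides the shell and the picture viewer there is one more tool, called after ">>>" as name(argument=value, ...), one argument or row to a line, values as JSON. servo_tool: Moves the arm, as the interface text tells. Its arguments: {"type":"object","properties":{"jaw":{"type":"array","items":{"type":"number"}},"translation":{"type":"array","items":{"type":"array","items":{"type":"number","minimum":-1,"maximum":1}}},"twist":{"type":"array","items":{"type":"array","items":{"type":"number","minimum":-1,"maximum":1}}}},"required":["jaw","translation","twist"]}

```bash
ls; mkdir -p pics; cat > h.py <<'E'
import numpy as np, cv2
from scipy.spatial.transform import Rotation as R
from workcell import r, eyes, job, finder
def cam(n):
    m=eyes.camera_model(n); f=240/np.tan(np.radians(m["vertical_fov"])/2)
    K=np.array([[f,0,m["cx"]],[0,f,m["cy"]],[0,0,1]])
    a=np.array(m["attitude"],float)
    A=a if a.shape==(3,3) else R.from_rotvec(a).as_matrix()
    return K,np.array(m["dist"],float),A,np.array(m["origin"],float)
def world(c,px,d):
    K,D,A,o=c
    u=cv2.undistortPoints(np.array(px,float).reshape(-1,1,2),K,D).reshape(-1,2)
    d=np.asarray(d,float).reshape(-1,1)
    return (np.hstack([u,np.ones((len(u),1))])*d)@A.T+o
def cloud(c,mask,dep):
    v,u=np.nonzero(mask&(dep>0)); return world(c,np.c_[u,v],dep[v,u])
def tool(p=None,rot=None):
    "rel shift/turn from current measured pose in move units"
    s=r.state(); T=R.from_rotvec(s["tool_rot"])
    t=T.inv().apply(np.array(p)-s["tool_pos"])/0.5 if p is not None else None
    w=(T.inv()*rot).as_rotvec()/np.pi if rot is not None else None
    return t,w
E
python3 - <<'E'
from h import *
np.set_printoptions(precision=4,suppress=True)
print(eyes.camera_model("top"),eyes.camera_model("scene"),eyes.camera_model("wrist"))
ims=[]
for n in ["scene","top"]:
    p,d=eyes.snapshot(n); c=cam(n); cv2.imwrite(f"pics/{n}0.png",p[:,:,::-1])
    for k in ["red_carton","blue_carton_center","yellow_carton_center","grey_carton_center","stray_cup","stack_cup_center","tray","rack","tray_ink","ink_a","candy_jar"]:
        for q in finder.regions_of(n,k)[:2]:
            P=cloud(c,q["pixels"],d)
            if len(P): 
                T=P[P[:,2]>np.percentile(P[:,2],98)-.006]
                print(n,k,round(q["conf"],2),np.round(q["location"]),len(P),"lo",np.percentile(P,2,axis=0),"hi",np.percentile(P,98,axis=0),"topmid",(T.min(0)+T.max(0))/2)
print(r.state())
E
```

```text
pics
{'vertical_fov': 56.853097776307884, 'cx': 328.6376232211218, 'cy': 239.40330659338952, 'dist': array([-0.0981,  0.    ,  0.    ,  0.    ,  0.    ]), 'origin': array([ 0.4218, -0.0798,  1.0942]), 'attitude': array([-2.1537,  2.1145, -0.175 ])} {'vertical_fov': 54.19763540645452, 'cx': 313.7623343324397, 'cy': 239.87735373003989, 'dist': array([0.0231, 0.    , 0.    , 0.    , 0.    ]), 'origin': array([ 1.0058, -0.6102,  0.7249]), 'attitude': array([-2.2235, -0.7537,  0.3392])} {'vertical_fov': 63.00253324256185, 'cx': 316.7241604945129, 'cy': 234.42927666235147, 'dist': array([-0.0854,  0.    ,  0.    ,  0.    ,  0.    ]), 'origin': array([0.1146, 0.5436, 0.3849]), 'attitude': array([2.3751, 1.6609, 0.2369])}
scene red_carton 0.7 [413. 130.] 854 lo [0.5346 0.2285 0.0707] hi [0.6364 0.2736 0.1963] topmid [0.5832 0.2517 0.1939]
scene blue_carton_center 0.83 [407. 141.] 1024 lo [0.5377 0.1789 0.0719] hi [0.6389 0.2326 0.196 ] topmid [0.5858 0.2042 0.194 ]
scene yellow_carton_center 0.58 [393. 148.] 919 lo [0.5416 0.1371 0.0709] hi [0.6411 0.1817 0.1963] topmid [0.5886 0.1582 0.1943
[... 2919 characters left out ...]
58 -0.2127  0.0027] hi [ 0.7516 -0.183   0.1026] topmid [ 0.7411 -0.1983  0.1006]
top candy_jar 0.69 [432. 198.] 1450 lo [ 0.652  -0.3512  0.0165] hi [ 0.7279 -0.2766  0.1366] topmid [ 0.6917 -0.3155  0.1345]
{'clock': 1.2, 'joint_pos': array([ 1.1374,  0.3507,  1.6518,  0.    ,  1.1391, -0.0846]), 'joint_velocities': array([ 0.0011,  0.0012,  0.0005, -0.0002,  0.0003, -0.0001]), 'effort': array([  0.001 , -49.7244, -28.5483,   0.0701,   0.022 ,   0.    ]), 'tool_pos': array([0.1879, 0.5169, 0.2186]), 'tool_rot': array([-0.5452, -3.0939,  0.0001]), 'force': array([ 0.2199,  0.0615, -0.3726]), 'moment': array([ 0.0564, -0.0207,  0.0057]), 'grasp_force': 0.0, 'grip_width': 0.09272611941495504}
```

```bash
python3 - <<'E'
from h import *
np.set_printoptions(precision=4,suppress=True)
p,d=eyes.snapshot("top"); c=cam("top")
q=finder.regions_of("top","tray")[0]
P=cloud(c,q["pixels"],d)
P=P[P[:,2]<.03]
rc=cv2.minAreaRect((P[:,:2]*1000).astype(np.float32)); print("tray",rc)
# rims
v,u=np.mgrid[0:480,0:640]; W=np.full((480,640,3),np.nan); ok=d>0
W[ok]=world(c,np.c_[u[ok],v[ok]],d[ok])
m=(abs(W[...,2]-.0175)<.003)&(np.hypot(W[...,0]-.54,W[...,1]+.363)<.16)
print("rim",cv2.minAreaRect((W[m][:,:2]*1000).astype(np.float32)),m.sum())
hsv=cv2.cvtColor(p,cv2.COLOR_RGB2HSV)
g=(abs(hsv[...,0].astype(int)-60)<25)&(hsv[...,1]>60)&(W[...,2]<.012)&(np.hypot(W[...,0]-.54,W[...,1]+.363)<.16)
print("mat",cv2.minAreaRect((W[g][:,:2]*1000).astype(np.float32)),g.sum())
m=(abs(W[...,2]-.194)<.004)&(W[...,1]>.05)
print("cartons",cv2.minAreaRect((W[m][:,:2]*1000).astype(np.float32)),m.sum())
E
```

```text
tray ((540.953369140625, -363.06451416015625), (225.80902099609375, 180.1769561767578), 86.568603515625)
rim ((558.3812255859375, -382.240478515625), (260.53253173828125, 218.0690460205078), 86.26454162597656) 704
mat ((543.2060546875, -308.3057861328125), (56.825172424316406, 116.44447326660156), 86.2494888305664) 478
cartons ((589.9808959960938, 181.5662384033203), (106.39191436767578, 181.05856323242188), 3.0539870262145996) 3966
```

View pics/top0.png

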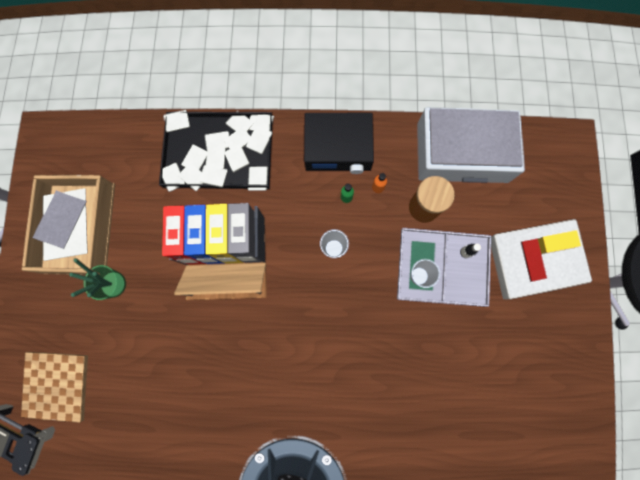

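>>> servo_tool(
  jaw=[1, 1, 1, 1, 1],
  translation=[
    [-0.31, -0.27, -0.06],
    [-0.31, -0.27, -0.06],
    [-0.31, -0.27, -0.06],
    [-0.31, -0.27, -0.06],
    [-0.31, -0.27, -0.06],
  ],
  twist=[
    [0, 0, -0.111],
    [0, 0, -0.111],
    [0, 0, -0.111],
    [0, 0, -0.111],
    [0, 0, -0.111],
  ],
)

```text
clock: 1.72
tool_pos: [0.2863, 0.3382, 0.2485]
tool_rot: [-0.002, 3.141, 0.0]
force: [0.3, 0.5, 0.3]
grip_width: 0.093
grasp_force: 0.0
```

>>> servo_tool(
  jaw=[1, 1, 1, 1, 1],
  translation=[
    [-0.14, -0.39, 0.03],
    [-0.14, -0.39, 0.03],
    [-0.14, -0.39, 0.03],
    [-0.14, -0.39, 0.03],
    [-0.14, -0.39, 0.03],
  ],
  twist=[
    [0, 0, 0],
    [0, 0, 0],
    [0, 0, 0],
    [0, 0, 0],
    [0, 0, 0],
  ],
)

```text
clock: 2.13
tool_pos: [0.3561, 0.1429, 0.2333]
tool_rot: [-0.0, 3.141, 0.0]
force: [0.6, 0.8, 0.1]
grip_width: 0.0929
grasp_force: 0.0
```

>>> servo_tool(
  jaw=[1, 1, 1, 1, 1],
  translation=[
    [-0.14, -0.39, 0.03],
    [-0.14, -0.39, 0.03],
    [-0.14, -0.39, 0.03],
    [-0.14, -0.39, 0.03],
    [-0.14, -0.39, 0.03],
  ],
  twist=[
    [0, 0, 0],
    [0, 0, 0],
    [0, 0, 0],
    [0, 0, 0],
    [0, 0, 0],
  ],
)

```text
clock: 2.55
tool_pos: [0.4262, -0.0525, 0.2183]
tool_rot: [0.001, 3.141, -0.0]
force: [0.1, 1.4, -0.1]
grip_width: 0.093
grasp_force: 0.0
```

>>> servo_tool(
  jaw=[1, 1, 1, 1, 1],
  translation=[
    [-0.14, -0.39, 0.03],
    [-0.14, -0.39, 0.03],
    [-0.14, -0.39, 0.03],
    [-0.14, -0.39, 0.03],
    [-0.14, -0.39, 0.03],
  ],
  twist=[
    [0, 0, 0],
    [0, 0, 0],
    [0, 0, 0],
    [0, 0, 0],
    [0, 0, 0],
  ],
)

```text
clock: 2.97
tool_pos: [0.4961, -0.2475, 0.203]
tool_rot: [0.001, 3.141, -0.0]
force: [1.0, 0.5, -0.3]
grip_width: 0.0929
grasp_force: 0.0
```

>>> servo_tool(
  jaw=[1, 1, 1],
  translation=[
    [-0.037, -0.106, 0.08],
    [-0.037, -0.106, 0.08],
    [-0.037, -0.106, 0.08],
  ],
  twist=[
    [0, 0, 0],
    [0, 0, 0],
    [0, 0, 0],
  ],
)

```text
clock: 3.22
tool_pos: [0.5137, -0.301, 0.1595]
tool_rot: [-0.004, -3.138, -0.003]
force: [0.2, 0.3, -1.0]
grip_width: 0.093
grasp_force: 0.0
```

```bash
cat > cup.py <<'E'
from h import *
np.set_printoptions(precision=4,suppress=True)
s=r.state(); c=cam("wrist"); p,d=eyes.snapshot("wrist"); print(s["clock"],s["tool_pos"],s["tool_rot"])
for k in ["stray_cup","stack_cup_center"]:
  for q in finder.regions_of("wrist",k)[:2]:
    P=cloud(c,q["pixels"],d)
    if len(P)<30: continue
    z=np.percentile(P[:,2],99); T=P[P[:,2]>z-.004]
    (x,y),rad=cv2.minEnclosingCircle((T[:,:2]*1000).astype(np.float32)); print(k,q["conf"],q["location"],len(T),"rim",x,y,rad,z)
cv2.imwrite("pics/w_%d.png"%(s["clock"]*100),p[:,:,::-1])
E
python3 cup.py
```

```text
3.2167 [ 0.5137 -0.301   0.1595] [-0.0043 -3.1384 -0.0027]
stray_cup 0.82 [321.5, 241.4] 1345 rim 515.5743408203125 -297.8602600097656 33.03072738647461 0.08572139343031077
stack_cup_center 0.93 [572.2, 296.9] 460 rim 523.3001098632812 -149.50115966796875 101.97557830810547 0.08168908159247137
```

>>> servo_tool(
  jaw=[1, 1, 1, 1, 1],
  translation=[
    [0, 0.002, 0.08],
    [0, 0.002, 0.15],
    [0, 0.002, 0.205],
    [0, 0.002, 0.205],
    [0, 0.002, 0.205],
  ],
  twist=[
    [0, 0, 0],
    [0, 0, 0],
    [0, 0, 0],
    [0, 0, 0],
    [0, 0, 0],
  ],
)

```text
clock: 3.78
tool_pos: [0.5144, -0.2963, 0.0614]
tool_rot: [0.001, -3.141, -0.001]
force: [0.9, -0.5, 0.6]
grip_width: 0.0929
grasp_force: 0.0
```

>>> servo_tool(
  jaw=[0.6, 0.5, 0.5, 0.5, 0.5],
  translation=[
    [0, 0, 0],
    [0, 0, 0],
    [0, 0, 0],
    [0, 0, 0],
    [0, 0, 0],
  ],
  twist=[
    [0, 0, 0],
    [0, 0, 0],
    [0, 0, 0],
    [0, 0, 0],
    [0, 0, 0],
  ],
)

```text
clock: 4.2
tool_pos: [0.5147, -0.2974, 0.0616]
tool_rot: [0.0, 3.14, -0.001]
force: [0.5, -1.0, 5.3]
grip_width: 0.0648
grasp_force: 30.1
```

>>> servo_tool(
  jaw=[0.4, 0.4, 0.4],
  translation=[
    [0, 0, 0],
    [0, 0, 0],
    [0, 0, 0],
  ],
  twist=[
    [0, 0, 0],
    [0, 0, 0],
    [0, 0, 0],
  ],
)

```text
clock: 4.45
tool_pos: [0.5148, -0.2975, 0.0616]
tool_rot: [0.0, 3.14, -0.001]
force: [-1.2, -0.3, 7.2]
grip_width: 0.0647
grasp_force: 30.0
```

>>> servo_tool(
  jaw=[0.4, 0.4, 0.4, 0.4, 0.4],
  translation=[
    [0, 0, -0.03],
    [0, 0, -0.09],
    [0, 0, -0.16],
    [0, 0, -0.24],
    [0, 0, -0.27],
  ],
  twist=[
    [0, 0, 0],
    [0, 0, 0],
    [0, 0, 0],
    [0, 0, 0],
    [0, 0, 0],
  ],
)

```text
clock: 4.87
tool_pos: [0.5156, -0.298, 0.2009]
tool_rot: [0.0, 3.137, -0.005]
force: [0.4, 0.3, -1.0]
grip_width: 0.0647
grasp_force: 30.0
```

>>> servo_tool(
  jaw=[0.4, 0.4, 0.4, 0.4, 0.4],
  translation=[
    [-0.02, 0.06, 0],
    [-0.04, 0.13, 0],
    [-0.065, 0.21, 0],
    [-0.08, 0.27, 0],
    [-0.1, 0.32, 0],
  ],
  twist=[
    [0, 0, 0],
    [0, 0, 0],
    [0, 0, 0],
    [0, 0, 0],
    [0, 0, 0],
  ],
)

```text
clock: 5.28
tool_pos: [0.5643, -0.1348, 0.1957]
tool_rot: [0.001, -3.141, -0.001]
force: [0.0, -0.9, -1.3]
grip_width: 0.0644
grasp_force: 30.0
```

>>> servo_tool(
  jaw=[0.4, 0.4, 0.4, 0.4, 0.4],
  translation=[
    [-0.015, 0.05, 0],
    [-0.031, 0.103, 0],
    [-0.031, 0.103, 0],
    [-0.031, 0.103, 0],
    [-0.031, 0.103, 0],
  ],
  twist=[
    [0, 0, 0],
    [0, 0, 0],
    [0, 0, 0],
    [0, 0, 0],
    [0, 0, 0],
  ],
)

```text
clock: 5.7
tool_pos: [0.5796, -0.0861, 0.1956]
tool_rot: [0.0, -3.141, 0.0]
force: [-0.5, -0.6, -1.0]
grip_width: 0.0645
grasp_force: 30.0
```

```bash
cat > hov.py <<'E'
from h import *
np.set_printoptions(precision=4,suppress=True)
s=r.state(); print(s["clock"],s["tool_pos"],s["grip_width"],s["force"])
for n in ["scene","top"]:
    p,d=eyes.snapshot(n); c=cam(n)
    for k in ["stray_cup","stack_cup_center"]:
        for q in finder.regions_of(n,k)[:2]:
            P=cloud(c,q["pixels"],d); lo,hi=np.percentile(P,2,axis=0),np.percentile(P,98,axis=0)
            print(n,k,round(q["conf"],2),np.round(q["location"]),len(P),lo,hi)
    cv2.imwrite(f"pics/{n}_%d.png"%(s["clock"]*100),p[:,:,::-1])
    if n=="scene": cv2.imwrite("pics/crop_%d.png"%(s["clock"]*100),cv2.resize(p[130:330,200:420,::-1],None,fx=3,fy=3,interpolation=cv2.INTER_CUBIC)[:600])
E
python3 hov.py; ls pics
```

```text
5.7 [ 0.5796 -0.0861  0.1956] 0.06450642914560346 [-0.5165 -0.6434 -1.0109]
scene stray_cup 0.76 [309. 204.] 1248 [ 0.4939 -0.1169  0.0609] [0.6094 0.0077 0.2195]
scene stack_cup_center 0.91 [310. 254.] 1095 [ 0.5496 -0.1192  0.0068] [ 0.6093 -0.0588  0.0816]
scene stack_cup_center 0.67 [407. 139.] 895 [0.5367 0.1817 0.0744] [0.6387 0.2271 0.1962]
top stack_cup_center 0.59 [383. 174.] 33 [ 0.7364 -0.2053  0.0693] [ 0.7509 -0.1911  0.1039]
crop_570.png
scene0.png
scene_570.png
top0.png
top_570.png
w_321.png
```

View pics/crop_570.png

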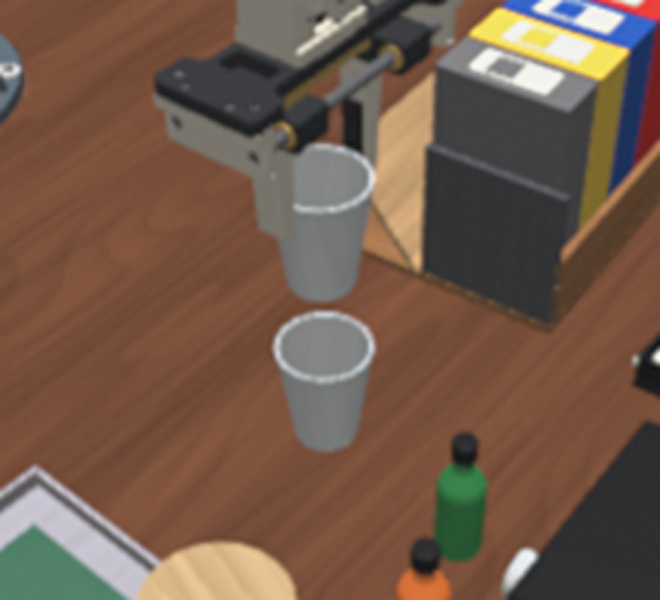

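>>> servo_tool(
  jaw=[0.4, 0.4, 0.4, 0.4, 0.4],
  translation=[
    [0, 0, 0.05],
    [0, 0, 0.1],
    [0, 0, 0.13],
    [0, 0, 0.15],
    [0, 0, 0.17],
  ],
  twist=[
    [0, 0, 0],
    [0, 0, 0],
    [0, 0, 0],
    [0, 0, 0],
    [0, 0, 0],
  ],
)

```text
clock: 6.42
tool_pos: [0.5799, -0.0859, 0.1101]
tool_rot: [-0.001, -3.141, -0.0]
force: [0.1, -0.5, -1.4]
grip_width: 0.0646
grasp_force: 30.0
```

>>> servo_tool(
  jaw=[0.4, 0.4, 0.4, 0.4, 0.4],
  translation=[
    [0, 0, 0.01],
    [0, 0, 0.02],
    [0, 0, 0.028],
    [0, 0, 0.035],
    [0, 0, 0.035],
  ],
  twist=[
    [0, 0, 0],
    [0, 0, 0],
    [0, 0, 0],
    [0, 0, 0],
    [0, 0, 0],
  ],
)

```text
clock: 6.83
tool_pos: [0.5799, -0.0857, 0.0929]
tool_rot: [-0.0, -3.142, 0.0]
force: [-0.4, -0.6, -1.6]
grip_width: 0.0648
grasp_force: 30.0
```

>>> servo_tool(
  jaw=[0.4, 0.4, 0.4],
  translation=[
    [0, 0, 0.002],
    [0, 0, 0.004],
    [0, 0, 0.004],
  ],
  twist=[
    [0, 0, 0],
    [0, 0, 0],
    [0, 0, 0],
  ],
)

```text
clock: 7.08
tool_pos: [0.5802, -0.0858, 0.0915]
tool_rot: [0.0, 3.141, -0.001]
force: [0.0, 0.0, 0.1]
grip_width: 0.0647
grasp_force: 30.0
```

>>> servo_tool(
  jaw=[0.72, 0.8, 1, 1, 1],
  translation=[
    [0, 0, 0],
    [0, 0, 0],
    [0, 0, 0],
    [0, 0, 0],
    [0, 0, 0],
  ],
  twist=[
    [0, 0, 0],
    [0, 0, 0],
    [0, 0, 0],
    [0, 0, 0],
    [0, 0, 0],
  ],
)

```text
clock: 7.5
tool_pos: [0.5798, -0.0856, 0.0911]
tool_rot: [-0.0, -3.141, -0.0]
force: [0.6, -0.7, 0.3]
grip_width: 0.0894
grasp_force: 0.0
```

>>> servo_tool(
  jaw=[1, 1, 1, 1, 1],
  translation=[
    [0, 0, -0.04],
    [0, 0, -0.1],
    [0, 0, -0.18],
    [0, 0, -0.25],
    [0, 0, -0.3],
  ],
  twist=[
    [0, 0, 0],
    [0, 0, 0],
    [0, 0, 0],
    [0, 0, 0],
    [0, 0, 0],
  ],
)

```text
clock: 7.92
tool_pos: [0.5804, -0.0857, 0.2446]
tool_rot: [0.0, 3.139, -0.001]
force: [0.5, -0.3, 0.6]
grip_width: 0.0931
grasp_force: 0.0
```

```bash
python3 cup.py; python3 hov.py; ls pics
```

```text
7.9167 [ 0.5804 -0.0857  0.2446] [ 0.      3.1386 -0.001 ]
stray_cup 0.71 [317.0, 219.1] 838 rim 581.0757446289062 -86.5266342163086 32.91893768310547 0.11559611867043684
stack_cup_center 0.67 [320.6, 180.7] 198 rim 565.000732421875 -85.07106018066406 27.898029327392578 0.08217955473052432
8.0667 [ 0.5806 -0.0858  0.243 ] 0.09316661700624124 [-0.358   0.0764 -0.9019]
scene stray_cup 0.82 [308. 238.] 911 [ 0.5489 -0.119   0.0694] [ 0.6095 -0.0578  0.116 ]
scene stack_cup_center 0.62 [309. 263.] 620 [ 0.5684 -0.1191  0.0036] [ 0.61   -0.0719  0.082 ]
top stray_cup 0.43 [342. 237.] 90 [ 0.5003 -0.1199  0.0361] [ 0.5994 -0.0819  0.5921]
crop_570.png
crop_806.png
scene0.png
scene_570.png
scene_806.png
top0.png
top_570.png
top_806.png
w_321.png
w_791.png
```

>>> servo_tool(
  jaw=[1, 1, 1, 1, 1],
  translation=[
    [-0.092, 0.341, -0.027],
    [-0.092, 0.341, -0.027],
    [-0.092, 0.341, -0.027],
    [-0.092, 0.341, -0.027],
    [-0.092, 0.341, -0.027],
  ],
  twist=[
    [0, 0, 0],
    [0, 0, 0],
    [0, 0, 0],
    [0, 0, 0],
    [0, 0, 0],
  ],
)

```text
clock: 8.78
tool_pos: [0.6264, 0.0899, 0.2542]
tool_rot: [0.005, -3.141, -0.002]
force: [0.7, 0.2, 0.3]
grip_width: 0.0929
grasp_force: 0.0
```

>>> servo_tool(
  jaw=[0, 0, 0, 0, 0],
  translation=[
    [-0.092, 0.341, -0.027],
    [-0.092, 0.341, -0.027],
    [-0.092, 0.341, -0.027],
    [-0.092, 0.341, -0.027],
    [-0.092, 0.341, -0.027],
  ],
  twist=[
    [0, 0, 0],
    [0, 0, 0],
    [0, 0, 0],
    [0, 0, 0],
    [0, 0, 0],
  ],
)

```text
clock: 9.2
tool_pos: [0.6719, 0.2604, 0.2671]
tool_rot: [0.005, -3.141, -0.001]
force: [-0.2, 0.0, -0.4]
grip_width: 0.0643
grasp_force: 0.0
```

>>> servo_tool(
  jaw=[0, 0, 0, 0, 0],
  translation=[
    [0, 0, 0],
    [0, 0, 0],
    [0, 0, 0],
    [0, 0, 0],
    [0, 0, 0],
  ],
  twist=[
    [0, 0, 0.16],
    [0, 0, 0.16],
    [0, 0, 0.16],
    [0, 0, 0.16],
    [0, 0, 0.16],
  ],
)

```text
clock: 9.62
tool_pos: [0.6719, 0.2547, 0.2673]
tool_rot: [-0.791, -3.039, 0.001]
force: [1.4, 0.9, -0.1]
grip_width: 0.0307
grasp_force: 0.0
```

>>> servo_tool(
  jaw=[0, 0, 0, 0, 0],
  translation=[
    [0, 0, 0],
    [0, 0, 0],
    [0, 0, 0],
    [0, 0, 0],
    [0, 0, 0],
  ],
  twist=[
    [0, 0, 0.16],
    [0, 0, 0.16],
    [0, 0, 0.16],
    [0, 0, 0.16],
    [0, 0, 0.16],
  ],
)

```text
clock: 10.03
tool_pos: [0.6719, 0.2548, 0.2676]
tool_rot: [-1.516, -2.751, 0.001]
force: [-0.5, -0.3, -0.1]
grip_width: 0.0012
grasp_force: 0.0
```

>>> servo_tool(
  jaw=[0, 0, 0, 0, 0],
  translation=[
    [0, 0, 0],
    [0, 0, 0],
    [0, 0, 0],
    [0, 0, 0],
    [0, 0, 0],
  ],
  twist=[
    [0, 0, 0.162],
    [0, 0, 0.162],
    [0, 0, 0.162],
    [0, 0, 0.162],
    [0, 0, 0.162],
  ],
)

```text
clock: 10.45
tool_pos: [0.6719, 0.255, 0.2678]
tool_rot: [-2.157, -2.284, 0.001]
force: [-0.3, -0.4, -0.3]
grip_width: 0.0007
grasp_force: 0.0
```

```bash
cat > red.py <<'E'
from h import *
np.set_printoptions(precision=4,suppress=True)
s=r.state(); c=cam("wrist"); p,d=eyes.snapshot("wrist"); print(s["clock"],s["tool_pos"],s["tool_rot"],s["grip_width"])
for k in ["red_carton"]:
  for q in finder.regions_of("wrist",k)[:2]:
    P=cloud(c,q["pixels"],d)
    T=P[abs(P[:,2]-.194)<.005]
    if len(T)>30: print(k,q["conf"],q["location"],len(T),cv2.minAreaRect((T[:,:2]*1000).astype(np.float32)))
    else: print(k,q["conf"],q["location"],len(P))
cv2.imwrite("pics/w_%d.png"%(s["clock"]*100),p[:,:,::-1])
t,_=tool([.672,.255,.165]);print(t)
E
python3 red.py; ls pics
```

```text
10.45 [0.6719 0.255  0.2678] [-2.1568 -2.284   0.0008] 0.0006682590920434118
red_carton 0.92 [194.5, 227.2] 10148 ((584.6243896484375, 253.43698120117188), (104.97246551513672, 44.22102737426758), 3.161813497543335)
red_carton 0.3 [142.6, 185.3] 35 ((534.6162109375, 218.70416259765625), (2.550978422164917, 106.95472717285156), 2.3717846870422363)
[-0.0001  0.0003  0.2058]
crop_570.png
crop_806.png
scene0.png
scene_570.png
scene_806.png
top0.png
top_570.png
top_806.png
w_1045.png
w_321.png
w_791.png
```

>>> servo_tool(
  jaw=[0, 0, 0, 0],
  translation=[
    [0, 0, 0.07],
    [0, 0, 0.14],
    [0, 0, 0.206],
    [0, 0, 0.206],
  ],
  twist=[
    [0, 0, 0],
    [0, 0, 0],
    [0, 0, 0],
    [0, 0, 0],
  ],
)

```text
clock: 10.88
tool_pos: [0.6689, 0.2542, 0.1579]
tool_rot: [-2.147, -2.286, 0.015]
force: [-0.3, 0.4, -0.8]
grip_width: 0.0003
grasp_force: 0.0
```

>>> servo_tool(
  jaw=[0, 0, 0, 0, 0],
  translation=[
    [0, -0.02, 0],
    [0, -0.032, 0],
    [0, -0.044, 0],
    [0, -0.056, 0],
    [0, -0.068, 0],
  ],
  twist=[
    [0, 0, 0],
    [0, 0, 0],
    [0, 0, 0],
    [0, 0, 0],
    [0, 0, 0],
  ],
)

```text
clock: 11.3
tool_pos: [0.6381, 0.2536, 0.1666]
tool_rot: [2.156, 2.284, 0.003]
force: [1.7, 0.1, 2.0]
grip_width: 0.0006
grasp_force: 0.8
```

>>> servo_tool(
  jaw=[0, 0, 0, 0, 0],
  translation=[
    [0, -0.014, 0],
    [0, -0.028, 0],
    [0, -0.042, 0],
    [0, -0.056, 0],
    [0, -0.07, 0],
  ],
  twist=[
    [0, 0, 0],
    [0, 0, 0],
    [0, 0, 0],
    [0, 0, 0],
    [0, 0, 0],
  ],
)

```text
clock: 11.72
tool_pos: [0.6022, 0.2514, 0.1652]
tool_rot: [-2.158, -2.283, 0.0]
force: [1.5, 0.8, 1.3]
grip_width: 0.0004
grasp_force: 0.5
```

```bash
cat > lean.py <<'E'
from h import *
np.set_printoptions(precision=4,suppress=True)
s=r.state(); print(s["clock"],s["tool_pos"],s["force"])
for n in ["scene","top"]:
    p,d=eyes.snapshot(n); c=cam(n)
    for k in ["red_carton","blue_carton_center","yellow_carton_center","grey_carton_center"]:
        for q in finder.regions_of(n,k)[:1]:
            P=cloud(c,q["pixels"],d)
            print(n,k,round(q["conf"],2),np.round(q["location"]),len(P),np.percentile(P,2,axis=0),np.percentile(P,98,axis=0))
    cv2.imwrite(f"pics/{n}_%d.png"%(s["clock"]*100),p[:,:,::-1])
    if n=="scene": cv2.imwrite("pics/crop_%d.png"%(s["clock"]*100),cv2.resize(p[60:260,290:510,::-1],None,fx=3,fy=3,interpolation=cv2.INTER_CUBIC))
E
python3 lean.py
```

```text
11.7167 [0.6022 0.2514 0.1652] [1.5096 0.7628 1.3009]
scene red_carton 0.57 [378. 118.] 804 [0.4775 0.222  0.057 ] [0.6245 0.267  0.2158]
scene blue_carton_center 0.78 [406. 140.] 889 [0.5366 0.1822 0.0693] [0.6385 0.228  0.1963]
scene yellow_carton_center 0.75 [193. 354.] 9960 [ 0.4482 -0.4714  0.0024] [ 0.624  -0.2529  0.02  ]
scene grey_carton_center 0.77 [373. 168.] 2110 [0.5414 0.0882 0.0932] [0.6434 0.134  0.196 ]
top red_carton 0.8 [180. 267.] 966 [0.4805 0.2226 0.054 ] [0.5847 0.2639 0.2122]
top blue_carton_center 0.84 [198. 236.] 1273 [0.5351 0.1805 0.0288] [0.6406 0.2261 0.1963]
top yellow_carton_center 0.75 [218. 234.] 1341 [0.5377 0.1343 0.0372] [0.6413 0.182  0.1965]
top grey_carton_center 0.58 [244. 233.] 1517 [0.5404 0.0892 0.038 ] [0.6441 0.1332 0.196 ]
```

>>> servo_tool(
  jaw=[0, 0, 0, 0, 0],
  translation=[
    [0, -0.014, 0],
    [0, -0.028, 0],
    [0, -0.042, 0],
    [0, -0.056, 0],
    [0, -0.07, 0],
  ],
  twist=[
    [0, 0, 0],
    [0, 0, 0],
    [0, 0, 0],
    [0, 0, 0],
    [0, 0, 0],
  ],
)

```text
clock: 12.63
tool_pos: [0.567, 0.2494, 0.1652]
tool_rot: [-2.158, -2.283, 0.0]
force: [0.4, -0.2, -0.4]
grip_width: 0.0005
grasp_force: 0.0
```

>>> servo_tool(
  jaw=[0, 0, 0, 0, 0],
  translation=[
    [0, -0.01, 0],
    [0, -0.02, 0],
    [0, -0.03, 0],
    [0, -0.03, 0],
    [0, -0.03, 0],
  ],
  twist=[
    [0, 0, 0],
    [0, 0, 0],
    [0, 0, 0],
    [0, 0, 0],
    [0, 0, 0],
  ],
)

```text
clock: 13.05
tool_pos: [0.553, 0.2486, 0.1653]
tool_rot: [2.158, 2.283, 0.0]
force: [0.4, -0.0, 0.4]
grip_width: 0.0003
grasp_force: 0.0
```

```bash
python3 lean.py; ls pics|grep crop
```

```text
13.05 [0.553  0.2486 0.1653] [ 0.3749 -0.0383  0.4186]
scene red_carton 0.95 [355. 120.] 1150 [0.4193 0.219  0.1094] [0.5193 0.2658 0.2143]
scene blue_carton_center 0.69 [405. 139.] 910 [0.535  0.1821 0.0714] [0.6387 0.2292 0.1962]
scene yellow_carton_center 0.84 [396. 151.] 942 [0.5405 0.1379 0.0726] [0.6413 0.1818 0.1962]
scene grey_carton_center 0.73 [371. 168.] 2167 [0.541  0.0882 0.0937] [0.6435 0.1374 0.196 ]
top red_carton 0.8 [184. 284.] 1457 [0.4183 0.2196 0.0511] [0.5882 0.2613 0.2075]
top blue_carton_center 0.61 [197. 237.] 1287 [0.535  0.1801 0.0348] [0.6388 0.2263 0.1962]
top yellow_carton_center 0.87 [216. 234.] 1324 [0.5377 0.1335 0.0378] [0.6413 0.18   0.1963]
top grey_carton_center 0.61 [244. 232.] 1479 [0.5405 0.0892 0.043 ] [0.6442 0.1333 0.1963]
crop_1171.png
crop_1305.png
crop_570.png
crop_806.png
```

>>> servo_tool(
  jaw=[0, 0, 0, 0, 0],
  translation=[
    [0, 0.02, -0.04],
    [0, 0.02, -0.1],
    [0, 0.02, -0.18],
    [0, 0.02, -0.26],
    [0, 0.02, -0.29],
  ],
  twist=[
    [0, 0, 0],
    [0, 0, 0],
    [0, 0, 0],
    [0, 0, 0],
    [0, 0, 0],
  ],
)

```text
clock: 13.97
tool_pos: [0.5642, 0.2496, 0.3161]
tool_rot: [2.156, 2.281, 0.01]
force: [0.4, -0.7, 0.2]
grip_width: -0.0
grasp_force: 0.0
```

>>> servo_tool(
  jaw=[1, 1, 1, 1, 1],
  translation=[
    [0, -0.28, 0],
    [0, -0.28, 0],
    [0, -0.28, 0],
    [0, -0.28, 0],
    [0, -0.28, 0],
  ],
  twist=[
    [0, 0, 0],
    [0, 0, 0],
    [0, 0, 0],
    [0, 0, 0],
    [0, 0, 0],
  ],
)

```text
clock: 14.38
tool_pos: [0.4207, 0.2412, 0.3109]
tool_rot: [2.156, 2.285, 0.001]
force: [0.8, 0.6, 0.4]
grip_width: 0.0292
grasp_force: 0.0
```

>>> servo_tool(
  jaw=[1, 1, 1, 1, 1],
  translation=[
    [0, 0, 0],
    [0, 0, 0],
    [0, 0, 0],
    [0, 0, 0],
    [0, 0, 0],
  ],
  twist=[
    [0, 0, -0.167],
    [0, 0, -0.167],
    [0, 0, -0.167],
    [0, 0, -0.167],
    [0, 0, -0.167],
  ],
)

```text
clock: 14.8
tool_pos: [0.4241, 0.2413, 0.3101]
tool_rot: [1.484, 2.769, 0.0]
force: [0.4, -0.6, 0.5]
grip_width: 0.0626
grasp_force: 0.0
```

>>> servo_tool(
  jaw=[1, 1, 1, 1, 1],
  translation=[
    [0, 0, 0],
    [0, 0, 0],
    [0, 0, 0],
    [0, 0, 0],
    [0, 0, 0],
  ],
  twist=[
    [0, 0, -0.167],
    [0, 0, -0.167],
    [0, 0, -0.167],
    [0, 0, -0.167],
    [0, 0, -0.167],
  ],
)

```text
clock: 15.22
tool_pos: [0.4239, 0.2413, 0.3101]
tool_rot: [0.72, 3.058, -0.0]
force: [0.8, 0.0, 0.1]
grip_width: 0.0922
grasp_force: 0.0
```

>>> servo_tool(
  jaw=[1, 1, 1, 1, 1],
  translation=[
    [0, 0, 0],
    [0, 0, 0],
    [0, 0, 0],
    [0, 0, 0],
    [0, 0, 0],
  ],
  twist=[
    [0, 0, -0.166],
    [0, 0, -0.166],
    [0, 0, -0.166],
    [0, 0, -0.166],
    [0, 0, -0.166],
  ],
)

```text
clock: 15.63
tool_pos: [0.4237, 0.2413, 0.3101]
tool_rot: [-0.09, 3.14, -0.0]
force: [-0.1, -0.5, 0.7]
grip_width: 0.0931
grasp_force: 0.0
```

>>> servo_tool(
  jaw=[1, 1, 1, 1],
  translation=[
    [0, 0, 0],
    [0, 0, 0],
    [0, 0, 0],
    [0, 0, 0],
  ],
  twist=[
    [0, -0.115, 0],
    [0, -0.115, 0],
    [0, -0.115, 0],
    [0, -0.115, 0],
  ],
)

```text
clock: 15.97
tool_pos: [0.4215, 0.2411, 0.3096]
tool_rot: [-0.071, 2.776, 0.016]
force: [0.1, 0.0, 0.4]
grip_width: 0.0931
grasp_force: 0.0
```

>>> servo_tool(
  jaw=[1, 1, 1, 1],
  translation=[
    [0, 0, 0],
    [0, 0, 0],
    [0, 0, 0],
    [0, 0, 0],
  ],
  twist=[
    [0, -0.115, 0],
    [0, -0.115, 0],
    [0, -0.115, 0],
    [0, -0.115, 0],
  ],
)

```text
clock: 16.3
tool_pos: [0.4226, 0.2406, 0.3091]
tool_rot: [-0.062, 2.416, 0.025]
force: [1.0, 0.0, 0.4]
grip_width: 0.093
grasp_force: 0.0
```

```bash
cat > grasp.py <<'E'
from h import *
np.set_printoptions(precision=4,suppress=True)
psi=np.radians(3.16); X=np.array([np.cos(psi),np.sin(psi),0]); Y=np.array([-X[1],X[0],0]); Z=np.array([0,0,1.])
s=r.state(); c=cam("wrist"); p,d=eyes.snapshot("wrist"); print(s["clock"],s["tool_pos"],s["tool_rot"],s["grip_width"])
T0=R.from_rotvec(s["tool_rot"]).as_matrix(); print("toolz",T0[:,2],"tooly",T0[:,1])
cv2.imwrite("pics/w_%d.png"%(s["clock"]*100),p[:,:,::-1])
q=finder.regions_of("wrist","red_carton"); print([(a["conf"],a["location"]) for a in q])
m=cv2.erode(q[0]["pixels"].astype(np.uint8),np.ones((5,5)))>0
P=cloud(c,m,d)
# RANSAC plane for top face: normal near (-.66,.75)
rng=np.random.default_rng(0); best=None
for _ in range(400):
    a=P[rng.choice(len(P),3)]; n=np.cross(a[1]-a[0],a[2]-a[0]); 
    if np.linalg.norm(n)<1e-9: continue
    n/=np.linalg.norm(n); n*=np.sign(n[2])
    if n@X>-.3: continue
    k=abs((P-a[0])@n)<.002
    if best is None or k.sum()>best.sum(): best=k
F=P[best]; ctr=F.mean(0); n=np.linalg.svd(F-ctr,full_matrices=False)[2][2]; n*=np.sign(n[2])
t=np.degrees(np.arctan2(-n@X,n[2])); print("tip deg",t,"n",n,"side",n@Y,best.sum(),len(P))
U=np.cross(Y,n); U/=np.linalg.norm(U)
u=(F-ctr)@U; v=(F-ctr)@Y; print("extents",u.max()-u.min(),v.max()-v.min())
C=ctr+U*(u.max()+u.min())/2+Y*(v.max()+v.min())/2; print("top centre",C)
tr=np.radians(t); ax=-np.sin(tr)*X+np.cos(tr)*Z
Zt=-ax; Xt=np.cross(Y,Zt); rot=R.from_matrix(np.c_[Xt,Y,Zt])
for nm,h in [("pre",.04),("in",-.07)]:
    print(nm,C+ax*h,*tool(C+ax*h,rot))
E
python3 grasp.py; ls pics|grep w_
```

```text
16.3 [0.4226 0.2406 0.3091] [-0.0616  2.4164  0.0252] 0.0929729407503842
toolz [ 0.6619  0.0351 -0.7488] tooly [-0.0514  0.9987  0.0014]
[(0.9, [323.0, 135.8])]
tip deg 41.07855599721466 n [-0.6562 -0.035   0.7538] side 0.0012074232303774985 8478 8573
extents 0.10184977758802151 0.04204278526191951
top centre [0.4514 0.2452 0.1827]
pre [0.4252 0.2438 0.2128] [0.1252 0.005  0.1485] [-0.0003  0.0011 -0.0009]
in [0.4974 0.2478 0.1299] [0.1259 0.0053 0.3685] [-0.0003  0.0011 -0.0009]
w_1045.png
w_1630.png
w_321.png
w_791.png
```

View pics/crop_1305.png

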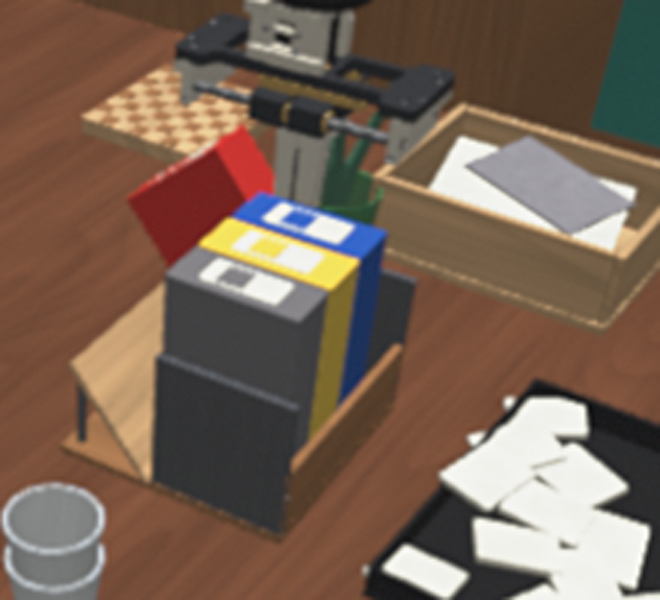

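>>> servo_tool(
  jaw=[1, 1, 1, 1, 1],
  translation=[
    [0.06, 0.003, 0.06],
    [0.126, 0.003, 0.1],
    [0.126, 0.003, 0.148],
    [0.126, 0.003, 0.148],
    [0.126, 0.003, 0.148],
  ],
  twist=[
    [0, 0, 0],
    [0, 0, 0],
    [0, 0, 0],
    [0, 0, 0],
    [0, 0, 0],
  ],
)

```text
clock: 16.82
tool_pos: [0.4261, 0.2423, 0.213]
tool_rot: [-0.064, 2.42, 0.022]
force: [-0.0, 0.1, 0.7]
grip_width: 0.0931
grasp_force: 0.0
```

>>> servo_tool(
  jaw=[1, 1, 1, 1, 1],
  translation=[
    [0, 0, 0.06],
    [0, 0, 0.12],
    [0, 0, 0.18],
    [0, 0, 0.22],
    [0, 0, 0.22],
  ],
  twist=[
    [0, 0, 0],
    [0, 0, 0],
    [0, 0, 0],
    [0, 0, 0],
    [0, 0, 0],
  ],
)

```text
clock: 17.23
tool_pos: [0.5018, 0.2493, 0.1375]
tool_rot: [-0.061, 2.425, 0.019]
force: [0.7, -1.0, 0.8]
grip_width: 0.093
grasp_force: 0.0
```

```bash
python3 - <<'E'
from h import *
s=r.state(); print(s["tool_pos"],s["force"],s["joint_pos"])
C=np.array([.4514,.2448,.1827]); T=R.from_rotvec(s["tool_rot"]); print(T.inv().apply(s["tool_pos"]-C))
E
```

```text
[0.50181814 0.24930772 0.13745299] [ 0.74413146 -1.04347881  0.75729382] [ 0.5293648   0.33949754  2.14395946 -1.56351658  0.31021694  0.3655366 ]
[-0.00849355  0.00217731  0.06732547]
```

>>> servo_tool(
  jaw=[1, 1],
  translation=[
    [0, 0, 0],
    [0, 0, 0],
  ],
  twist=[
    [0, 0, 0],
    [0, 0, 0],
  ],
)

```text
clock: 17.4
tool_pos: [0.499, 0.2495, 0.1386]
tool_rot: [-0.066, 2.425, 0.02]
force: [0.0, 0.1, 1.2]
grip_width: 0.093
grasp_force: 0.0
```

```bash
python3 - <<'E'
from h import *
s=r.state(); print(s["tool_pos"],s["force"],s["joint_pos"])
C=np.array([.4514,.2448,.1827]); T=R.from_rotvec(s["tool_rot"]); print(T.inv().apply(s["tool_pos"]-C),T.as_matrix())
E
```

```text
[0.49895825 0.24951512 0.13857318] [0.04808299 0.14541404 1.19605394] [ 0.5318232   0.33344708  2.14995566 -1.56717497  0.30924659  0.36718914]
[-0.0070413   0.00230489  0.06462433] [[-0.7530617  -0.05346541  0.65577399]
 [-0.04239575  0.99856471  0.03272783]
 [-0.65658257 -0.00315596 -0.75424755]]
```

>>> servo_tool(
  jaw=[0.8, 0.65, 0.5, 0.4, 0.4],
  translation=[
    [0, -0.003, 0],
    [0, -0.003, 0],
    [0, -0.003, 0],
    [0, -0.003, 0],
    [0, -0.003, 0],
  ],
  twist=[
    [0, 0, 0],
    [0, 0, 0],
    [0, 0, 0],
    [0, 0, 0],
    [0, 0, 0],
  ],
)

```text
clock: 17.82
tool_pos: [0.4984, 0.2481, 0.1371]
tool_rot: [-0.067, 2.428, 0.02]
force: [0.3, -0.0, 0.1]
grip_width: 0.0643
grasp_force: 0.0
```

>>> servo_tool(
  jaw=[0.3, 0.3, 0.3, 0.3, 0.3],
  translation=[
    [0, 0, 0],
    [0, 0, 0],
    [0, 0, 0],
    [0, 0, 0],
    [0, 0, 0],
  ],
  twist=[
    [0, 0, 0],
    [0, 0, 0],
    [0, 0, 0],
    [0, 0, 0],
    [0, 0, 0],
  ],
)

```text
clock: 18.23
tool_pos: [0.4985, 0.248, 0.1367]
tool_rot: [-0.067, 2.428, 0.02]
force: [0.2, -0.5, 0.4]
grip_width: 0.0434
grasp_force: 30.0
```

```bash
python3 - <<'E'
from h import *
s=r.state(); print(s["tool_pos"],s["force"],s["joint_pos"])
C=np.array([.4514,.2448,.1827]); T=R.from_rotvec(s["tool_rot"]); print(T.inv().apply(s["tool_pos"]-C),T.as_matrix())
E
```

```text
[0.49850617 0.24799739 0.13674421] [ 0.17567003 -0.53327511  0.37448536] [ 0.52824286  0.33512973  2.15194738 -1.56958408  0.30580483  0.36766849]
[-0.00568742  0.00082709  0.06563626] [[-0.75555749 -0.05354417  0.65289042]
 [-0.0427443   0.99855967  0.03242699]
 [-0.65368632 -0.00340689 -0.75675795]]
```

>>> servo_tool(
  jaw=[0.3, 0.3, 0.3, 0.3, 0.3],
  translation=[
    [-0.004, 0, -0.01],
    [-0.006, 0, -0.03],
    [-0.006, 0, -0.06],
    [-0.006, 0, -0.09],
    [-0.006, 0, -0.12],
  ],
  twist=[
    [0, 0, 0],
    [0, 0, 0],
    [0, 0, 0],
    [0, 0, 0],
    [0, 0, 0],
  ],
)

```text
clock: 18.65
tool_pos: [0.4607, 0.2459, 0.1839]
tool_rot: [-0.067, 2.43, 0.02]
force: [-0.0, 0.3, -2.6]
grip_width: 0.0439
grasp_force: 30.0
```

```bash
python3 - <<'E'
from h import *
s=r.state(); print(s["tool_pos"],s["force"],s["joint_pos"],s["grip_width"])
C=np.array([.4514,.2448,.1827]); T=R.from_rotvec(s["tool_rot"]); print(T.inv().apply(s["tool_pos"]-C),T.as_matrix())
E
```

```text
[0.46071842 0.24591341 0.18391793] [-0.02790714  0.33823977 -2.63777898] [ 0.57558958  0.18427069  2.19050585 -1.22130696  0.35642737  0.03827429] 0.04392302142677372
[-0.00789239  0.00060952  0.00518602] [[-0.75655902 -0.05342577  0.65173932]
 [-0.04286462  0.99856514  0.03209796]
 [-0.65251902 -0.00365255 -0.75776354]]
```

>>> servo_tool(
  jaw=[0.3, 0.3, 0.3, 0.3, 0.3],
  translation=[
    [0, 0, -0.04],
    [0, 0, -0.08],
    [0, 0, -0.12],
    [0, 0, -0.16],
    [0, 0, -0.18],
  ],
  twist=[
    [0, 0, 0],
    [0, 0, 0],
    [0, 0, 0],
    [0, 0, 0],
    [0, 0, 0],
  ],
)

```text
clock: 19.07
tool_pos: [0.4016, 0.2432, 0.2532]
tool_rot: [-0.066, 2.428, 0.021]
force: [0.2, 0.0, -2.2]
grip_width: 0.0441
grasp_force: 30.0
```

>>> servo_tool(
  jaw=[0.3, 0.3, 0.3, 0.3, 0.3],
  translation=[
    [-0.02, 0, -0.023],
    [-0.04, 0, -0.046],
    [-0.06, 0, -0.07],
    [-0.078, 0, -0.091],
    [-0.078, 0, -0.091],
  ],
  twist=[
    [0, 0, 0],
    [0, 0, 0],
    [0, 0, 0],
    [0, 0, 0],
    [0, 0, 0],
  ],
)

```text
clock: 19.48
tool_pos: [0.403, 0.2439, 0.3144]
tool_rot: [-0.066, 2.426, 0.023]
force: [0.1, 0.1, -1.5]
grip_width: 0.0439
grasp_force: 30.0
```

>>> servo_tool(
  jaw=[0.3, 0.3, 0.3, 0.3, 0.3],
  translation=[
    [0, 0, 0],
    [0, 0, 0],
    [0, 0, 0],
    [0, 0, 0],
    [0, 0, 0],
  ],
  twist=[
    [0, 0.025, 0],
    [0, 0.05, 0],
    [0, 0.075, 0],
    [0, 0.1, 0],
    [0, 0.12, 0],
  ],
)

```text
clock: 19.9
tool_pos: [0.4025, 0.2432, 0.3112]
tool_rot: [-0.076, 2.81, 0.007]
force: [0.2, 0.0, -2.7]
grip_width: 0.0437
grasp_force: 30.0
```

```bash
cat > st.py <<'E'
from h import *
np.set_printoptions(precision=4,suppress=True)
s=r.state(); print(s["clock"],s["tool_pos"],s["force"],s["joint_pos"],s["grip_width"])
T=R.from_rotvec(s["tool_rot"]); print(T.as_matrix())
ps=np.radians(-3.5); Y=np.array([-np.sin(ps),np.cos(ps),0]); Z=np.array([0,0,-1.]); rot=R.from_matrix(np.c_[np.cross(Y,Z),Y,Z])
print("to tray orient twist",tool(None,rot)[1])
E
python3 st.py; python3 lean.py
```

```text
19.9 [0.4025 0.2432 0.3112] [ 0.1571  0.0022 -2.706 ] [ 0.5354 -0.0283  1.9084 -0.1864  0.9761 -1.0067] 0.04372512556257115
[[-0.9445 -0.0531  0.3242]
 [-0.0514  0.9986  0.0138]
 [-0.3245 -0.0036 -0.9459]]
to tray orient twist [0.0049 0.1052 0.0362]
19.9 [0.4025 0.2432 0.3112] [ 0.1571  0.0022 -2.706 ]
scene red_carton 0.79 [336.  64.] 3873 [0.3417 0.2154 0.1999] [0.4779 0.2611 0.3825]
scene blue_carton_center 0.85 [405. 138.] 817 [0.5389 0.1835 0.0752] [0.6385 0.2265 0.1961]
scene yellow_carton_center 0.6 [394. 150.] 986 [0.5391 0.1348 0.07  ] [0.6412 0.1826 0.1961]
scene grey_carton_center 0.62 [372. 167.] 2029 [0.5437 0.0881 0.0954] [0.6434 0.133  0.196 ]
top blue_carton_center 0.81 [196. 235.] 1324 [0.535  0.1799 0.0062] [0.6409 0.2728 0.196 ]
top yellow_carton_center 0.73 [217. 235.] 1237 [0.5377 0.1349 0.0406] [0.641  0.178  0.1961]
top grey_carton_center 0.78 [244. 234.] 1494 [0.5406 0.0889 0.0668] [0.6441 0.1335 0.196 ]
```

>>> servo_tool(
  jaw=[0.3, 0.3, 0.3, 0.3, 0.3],
  translation=[
    [0, 0, 0],
    [0, 0, 0],
    [0, 0, 0],
    [0, 0, 0],
    [0, 0, 0],
  ],
  twist=[
    [0.0012, 0.026, 0.009],
    [0.0025, 0.052, 0.018],
    [0.0037, 0.08, 0.027],
    [0.0049, 0.105, 0.036],
    [0.0049, 0.105, 0.036],
  ],
)

```text
clock: 20.82
tool_pos: [0.4038, 0.2434, 0.3119]
tool_rot: [0.098, 3.138, 0.0]
force: [-0.1, 0.0, -2.9]
grip_width: 0.0441
grasp_force: 30.0
```

>>> servo_tool(
  jaw=[0.3, 0.3, 0.3, 0.3, 0.3],
  translation=[
    [-0.01, -0.03, 0],
    [-0.03, -0.09, 0.005],
    [-0.05, -0.15, 0.01],
    [-0.07, -0.21, 0.015],
    [-0.09, -0.271, 0.015],
  ],
  twist=[
    [0, 0, 0],
    [0, 0, 0],
    [0, 0, 0],
    [0, 0, 0],
    [0, 0, 0],
  ],
)

```text
clock: 21.23
tool_pos: [0.4392, 0.1042, 0.3044]
tool_rot: [0.091, 3.132, -0.001]
force: [1.2, -0.2, -3.1]
grip_width: 0.0443
grasp_force: 30.0
```

>>> servo_tool(
  jaw=[0.3, 0.3, 0.3, 0.3, 0.3],
  translation=[
    [-0.02, -0.06, 0],
    [-0.04, -0.12, 0.005],
    [-0.06, -0.18, 0.01],
    [-0.08, -0.24, 0.015],
    [-0.09, -0.271, 0.015],
  ],
  twist=[
    [0, 0, 0],
    [0, 0, 0],
    [0, 0, 0],
    [0, 0, 0],
    [0, 0, 0],
  ],
)

```text
clock: 21.65
tool_pos: [0.4764, -0.0351, 0.297]
tool_rot: [0.095, 3.133, -0.003]
force: [-0.0, -0.1, -3.5]
grip_width: 0.0436
grasp_force: 30.0
```

>>> servo_tool(
  jaw=[0.3, 0.3, 0.3, 0.3, 0.3],
  translation=[
    [-0.02, -0.06, 0],
    [-0.04, -0.12, 0.005],
    [-0.06, -0.18, 0.01],
    [-0.08, -0.24, 0.015],
    [-0.09, -0.271, 0.015],
  ],
  twist=[
    [0, 0, 0],
    [0, 0, 0],
    [0, 0, 0],
    [0, 0, 0],
    [0, 0, 0],
  ],
)

```text
clock: 22.07
tool_pos: [0.5133, -0.173, 0.2896]
tool_rot: [0.095, 3.134, -0.003]
force: [-0.8, 1.1, -3.1]
grip_width: 0.0439
grasp_force: 30.0
```

>>> servo_tool(
  jaw=[0.3, 0.3, 0.3, 0.3, 0.3],
  translation=[
    [-0.02, -0.06, 0],
    [-0.04, -0.12, 0.005],
    [-0.06, -0.18, 0.01],
    [-0.08, -0.24, 0.015],
    [-0.092, -0.271, 0.015],
  ],
  twist=[
    [0, 0, 0],
    [0, 0, 0],
    [0, 0, 0],
    [0, 0, 0],
    [0, 0, 0],
  ],
)

```text
clock: 22.48
tool_pos: [0.5512, -0.3107, 0.2821]
tool_rot: [0.095, 3.134, -0.002]
force: [0.9, 0.2, -3.4]
grip_width: 0.0437
grasp_force: 30.0
```

>>> servo_tool(
  jaw=[0.3, 0.3, 0.3],
  translation=[
    [0, 0, 0],
    [0, 0, 0],
    [0, 0, 0],
  ],
  twist=[
    [0, 0, 0],
    [0, 0, 0],
    [0, 0, 0],
  ],
)

```text
clock: 22.73
tool_pos: [0.5509, -0.3073, 0.2829]
tool_rot: [0.093, 3.135, 0.0]
force: [-0.6, 0.2, -2.2]
grip_width: 0.0437
grasp_force: 30.0
```

```bash
python3 st.py; cat > held.py <<'E'
from h import *
np.set_printoptions(precision=4,suppress=True)
for n in ["scene","top"]:
    p,d=eyes.snapshot(n); c=cam(n)
    for q in finder.regions_of(n,"red_carton")[:2]:
        m=cv2.erode(q["pixels"].astype(np.uint8),np.ones((3,3)))>0
        P=cloud(c,m,d)
        if len(P)<50: continue
        print(n,round(q["conf"],2),np.round(q["location"]),len(P),np.percentile(P,1,axis=0),np.percentile(P,99,axis=0))
        # planes by RANSAC, two largest
        rng=np.random.default_rng(0)
        for _ in range(3):
            if len(P)<150: break
            b=None
            for _ in range(300):
                a=P[rng.choice(len(P),3)]; nn=np.cross(a[1]-a[0],a[2]-a[0]); l=np.linalg.norm(nn)
                if l<1e-7: continue
                k=abs((P-a[0])@nn/l)<.0025
                if b is None or k.sum()>b.sum(): b=k
            F=P[b]; ct=F.mean(0); nn=np.linalg.svd(F-ct,full_matrices=False)[2][2]; print("  plane",nn,ct,b.sum()); P=P[~b]
    cv2.imwrite(f"pics/{n}_%d.png"%(r.state()["clock"]*100),p[:,:,::-1])
    if n=="scene": cv2.imwrite("pics/held.png",cv2.resize(p[130:430,60:460,::-1],None,fx=2,fy=2,interpolation=cv2.INTER_CUBIC))
E
python3 held.py
```

```text
22.7333 [ 0.5509 -0.3073  0.2829] [-0.6089  0.1961 -2.2034] [-0.5839  0.446   1.3511  0.0032  1.3397 -2.0963] 0.043691262770435065
[[-0.9982  0.0591  0.0057]
 [ 0.0591  0.9983 -0.    ]
 [-0.0057  0.0003 -1.    ]]
to tray orient twist [0.0001 0.0018 0.0006]
scene 0.94 [203. 234.] 5015 [ 0.4996 -0.3331  0.173 ] [ 0.5979 -0.2926  0.3503]
  plane [ 0.9981 -0.0616  0.0088] [ 0.5957 -0.3137  0.269 ] 2423
  plane [ 0.06    0.9982 -0.0005] [ 0.5552 -0.3305  0.2514] 2039
  plane [-0.0025  0.009   1.    ] [ 0.5692 -0.3081  0.3493] 550
scene 0.41 [275. 354.] 3691 [ 0.6551 -0.3566  0.0127] [ 0.7302 -0.2807  0.1362]
  plane [ 0.0086 -0.0168  0.9998] [ 0.6916 -0.3178  0.1341] 1822
  plane [ 0.7269 -0.6866 -0.012 ] [ 0.7168 -0.342   0.072 ] 883
  plane [ 0.022  -0.9997 -0.0127] [ 0.6912 -0.3546  0.0726] 447
top 0.54 [344. 194.] 136 [ 0.698  -0.1299  0.0242] [ 0.7164 -0.1062  0.1018]
top 0.39 [334. 238.] 488 [ 0.5652 -0.1144  0.0345] [ 0.6105 -0.0612  0.1041]
  plane [-0.0106 -0.0019  0.9999] [ 0.5828 -0.0878  0.0379] 179
  plane [ 0.8957  0.4222 -0.1393] [ 0.6038 -0.0784  0.0745] 100
  plane [ 0.5757 -0.8075 -0.1289] [ 0.5965 -0.1063  0.0734] 84
```

View pics/held.png

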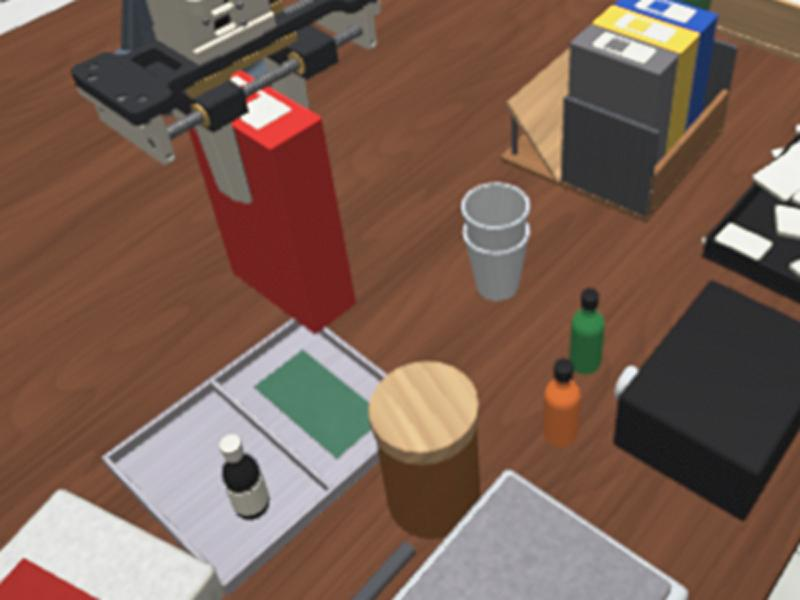

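>>> servo_tool(
  jaw=[0.3, 0.3, 0.3, 0.3, 0.3],
  translation=[
    [0, 0, 0.05],
    [0, 0, 0.11],
    [0, 0, 0.17],
    [0, 0, 0.22],
    [0, 0, 0.26],
  ],
  twist=[
    [0, 0, 0],
    [0, 0, 0],
    [0, 0, 0],
    [0, 0, 0],
    [0, 0, 0],
  ],
)

```text
clock: 23.35
tool_pos: [0.5511, -0.3075, 0.1509]
tool_rot: [0.093, 3.136, 0.002]
force: [-0.8, 0.4, -2.3]
grip_width: 0.0438
grasp_force: 30.0
```

>>> servo_tool(
  jaw=[0.3, 0.3, 0.3, 0.3, 0.3],
  translation=[
    [0, 0, 0.015],
    [0, 0, 0.027],
    [0, 0, 0.036],
    [0, 0, 0.043],
    [0, 0, 0.05],
  ],
  twist=[
    [0, 0, 0],
    [0, 0, 0],
    [0, 0, 0],
    [0, 0, 0],
    [0, 0, 0],
  ],
)

```text
clock: 23.77
tool_pos: [0.5523, -0.3086, 0.1287]
tool_rot: [0.094, 3.133, -0.001]
force: [0.8, -0.2, -2.5]
grip_width: 0.0439
grasp_force: 30.0
```

>>> servo_tool(
  jaw=[0.3, 0.3, 0.3],
  translation=[
    [0, 0, 0.002],
    [0, 0, 0.003],
    [0, 0, 0.003],
  ],
  twist=[
    [0, 0, 0],
    [0, 0, 0],
    [0, 0, 0],
  ],
)

```text
clock: 24.02
tool_pos: [0.552, -0.3084, 0.1266]
tool_rot: [0.094, 3.134, 0.0]
force: [-0.2, -0.6, -2.4]
grip_width: 0.0436
grasp_force: 30.0
```

```bash
python3 st.py; python3 held.py
```

```text
24.0167 [ 0.552  -0.3084  0.1266] [-0.1563 -0.5673 -2.3925] [-0.5846  0.5951  1.5103  0.0039  1.0314 -2.0975] 0.043608609869973614
[[-0.9982  0.0598  0.0059]
 [ 0.0598  0.9982  0.0001]
 [-0.0059  0.0005 -1.    ]]
to tray orient twist [0.0002 0.0019 0.0004]
scene 0.78 [221. 306.] 3230 [ 0.5025 -0.3349  0.0161] [ 0.5991 -0.2938  0.1946]
  plane [ 0.9977 -0.0654  0.0154] [ 0.5967 -0.3157  0.1143] 1565
  plane [ 0.0606  0.9981 -0.0077] [ 0.5576 -0.3321  0.0922] 1265
  plane [0.0077 0.0056 1.    ] [ 0.5746 -0.3092  0.1933] 379
scene 0.7 [343. 333.] 601 [ 0.7274 -0.2145  0.0043] [ 0.754  -0.1918  0.1027]
  plane [-0.5762  0.8098 -0.1108] [ 0.7447 -0.2075  0.0521] 330
  plane [ 0.5505 -0.8267  0.1166] [ 0.7412 -0.2029  0.0583] 145
```

>>> servo_tool(
  jaw=[0.3, 0.3, 0.3, 0.3],
  translation=[
    [0, 0, 0.001],
    [0, 0, 0.002],
    [0, 0, 0.003],
    [0, 0, 0.003],
  ],
  twist=[
    [0, 0, 0],
    [0, 0, 0],
    [0, 0, 0],
    [0, 0, 0],
  ],
)

```text
clock: 24.55
tool_pos: [0.5518, -0.3084, 0.1248]
tool_rot: [0.094, 3.135, 0.001]
force: [-0.4, -0.8, -2.6]
grip_width: 0.0438
grasp_force: 30.0
```

>>> servo_tool(
  jaw=[0.3, 0.3, 0.3],
  translation=[
    [0, 0, 0.001],
    [0, 0, 0.002],
    [0, 0, 0.002],
  ],
  twist=[
    [0, 0, 0],
    [0, 0, 0],
    [0, 0, 0],
  ],
)

```text
clock: 24.8
tool_pos: [0.5522, -0.3083, 0.1246]
tool_rot: [0.094, 3.134, 0.001]
force: [-0.5, 1.2, 5.2]
grip_width: 0.0437
grasp_force: 30.0
```

>>> servo_tool(
  jaw=[0.48, 0.52, 0.56, 0.6, 0.65],
  translation=[
    [0, 0, 0],
    [0, 0, 0],
    [0, 0, 0],
    [0, 0, 0],
    [0, 0, 0],
  ],
  twist=[
    [0, 0, 0],
    [0, 0, 0],
    [0, 0, 0],
    [0, 0, 0],
    [0, 0, 0],
  ],
)

```text
clock: 25.22
tool_pos: [0.5518, -0.3084, 0.1237]
tool_rot: [0.094, 3.135, 0.001]
force: [-0.2, -0.2, -0.5]
grip_width: 0.0581
grasp_force: 0.0
```

>>> servo_tool(
  jaw=[0.8, 0.9, 0.9, 0.9, 0.9],
  translation=[
    [0, 0, 0],
    [0, 0, 0],
    [0, 0, 0],
    [0, 0, 0],
    [0, 0, 0],
  ],
  twist=[
    [0, 0, 0],
    [0, 0, 0],
    [0, 0, 0],
    [0, 0, 0],
    [0, 0, 0],
  ],
)

```text
clock: 25.63
tool_pos: [0.5518, -0.3083, 0.1238]
tool_rot: [0.094, 3.135, 0.001]
force: [0.6, 0.0, -0.5]
grip_width: 0.0831
grasp_force: 0.0
```

>>> servo_tool(
  jaw=[0.9, 0.9, 0.9, 0.9, 0.9],
  translation=[
    [0, 0, -0.03],
    [0, 0, -0.08],
    [0, 0, -0.14],
    [0, 0, -0.2],
    [0, 0, -0.26],
  ],
  twist=[
    [0, 0, 0],
    [0, 0, 0],
    [0, 0, 0],
    [0, 0, 0],
    [0, 0, 0],
  ],
)

```text
clock: 26.05
tool_pos: [0.5509, -0.3083, 0.2552]
tool_rot: [0.094, 3.135, 0.001]
force: [-0.7, -0.2, 0.2]
grip_width: 0.0835
grasp_force: 0.0
```

>>> servo_tool(
  jaw=[0.9, 0.9, 0.9, 0.9, 0.9],
  translation=[
    [0.06, 0, -0.04],
    [0.12, 0, -0.08],
    [0.18, 0, -0.1],
    [0.24, 0, -0.1],
    [0.3, 0, -0.1],
  ],
  twist=[
    [0, 0, 0],
    [0, 0, 0],
    [0, 0, 0],
    [0, 0, 0],
    [0, 0, 0],
  ],
)

```text
clock: 26.47
tool_pos: [0.3999, -0.2992, 0.3037]
tool_rot: [0.094, 3.133, -0.001]
force: [-0.2, 0.3, 0.0]
grip_width: 0.0836
grasp_force: 0.0
```

```bash
python3 st.py; python3 held.py
```

```text
26.4667 [ 0.3999 -0.2992  0.3037] [-0.2058  0.3103  0.0151] [-0.7378  0.1755  1.6684  0.0041  1.2922 -2.25  ] 0.08358846084189074
[[-0.9982  0.0597  0.0067]
 [ 0.0597  0.9982 -0.0008]
 [-0.0067 -0.0004 -1.    ]]
to tray orient twist [-0.0001  0.0021  0.0004]
scene 0.86 [212. 292.] 4606 [ 0.4987 -0.3346  0.0154] [ 0.5994 -0.2917  0.1923]
  plane [-0.0571 -0.9983  0.01  ] [ 0.5513 -0.3312  0.1136] 2219
  plane [ 0.9988 -0.0482  0.0061] [ 0.5977 -0.3128  0.1104] 1344
  plane [-0.0003 -0.0039 -1.    ] [ 0.5467 -0.3087  0.1908] 1016
```

View pics/held.png

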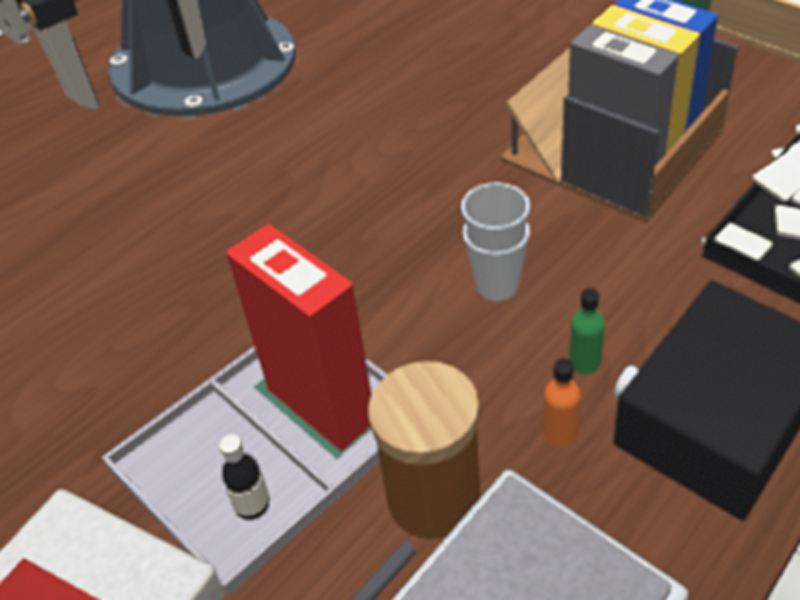

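The picture shows the red carton upright on the green mat (carton top at about (290, 270)), the cups nested at (495, 240), and everything else in place.

```bash
python3 -c "
from workcell import job
print(job.finish_job())"
```

```text
the job is handed in; nothing more can be done
None
```

I nested the stray cup in the other steel cup, then stood the red carton upright, lengthwise and within a few millimetres of central in the carton bay. The other cartons and objects looked undisturbed in the last picture, and I handed the job in at about 26.5 s of the 67 s allowed.

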